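Draw the oven's hearth plate out by friction and move the crucible to the tile

ROBOT

A 6-joint arm with a two-finger parallel gripper is mounted at the origin on a cart in front of the work surface, level with it; the furniture and walls round the work are solid. World frame = base frame: x ahead of the robot, y to its left, z up, the work surface at z = 0. Lengths are in mm, angles in rad, forces in N, time in s.
With the tool pointing down it reaches from about 275 to 825 mm from the base axis. Payload 4.9 kg.
Tool frame: the origin (TCP) lies at the very end of the fingers, on their centre line; the grasp point (between the pads) lies 19 mm behind it; z points along the fingers, y is the line along which they close (so a half turn about z gives the same grasp; the last joint's range is limited). The gripper opens to 85 mm and grips with 20 to 120 N. Pads are 22 mm wide; open, the fingers measure 114 mm over their backs; the gripper's body (76 mm by 85 mm) begins 54 mm behind the grasp point. The pads swing forward as they close: fully open they stand 13 mm farther back than shut.
Start: joints at [-1.381, 0.326, -0.193, 1.052, 0, 1.437], TCP at [175.006, -521.432, 231.281] pointing down, gripper open.
Joint ranges: [-2.65, 2.65], [-0.97, 1.79], [-1.3, 1.35], [-1.93, 2.1], [-1.47, 1.37], [-3.14, 3.14]. Speed limits (rad/s): [2.57, 2.57, 3.14, 3.14, 3.14, 3.14].

INTERFACE

Orientations are given as [roll, pitch, yaw] about the fixed x, y, z axes, in that order (R = Rz(yaw) Ry(pitch) Rx(roll)).
In Python, from bench import bot, solve_ik, imaging gives the robot as it stands. Calls block until the motion is done:
- bot.move_ptp(position, orientation): joint-space move of the TCP to a pose.
- bot.movel(position, rot=None, max_speed=150, threshold=None): straight line of the TCP; rot=None keeps the orientation; max_speed is the mean speed in mm/s. With threshold (N) it stops when the force on the tool has changed by that much, and returns True; else False.
- bot.move_j(angles): joint-space move.
- bot.grip(opening, effort=None): opening from 0.0 (shut) to 1.0 (fully open); effort is the grip in N (None keeps the last); returns when the fingers have stopped.
- bot.dwell(seconds).
- solve_ik(position, orientation): joint angles nearest the present ones, or None.
- bot.get_state(): the state.
- imaging.capture(name): name is "scene" or "top" or "wrist"; returns the picture (400x640x3 uint8, blue, green, red); there is no depth.
- imaging.camera_model(name): a dict with "K" (3x3 intrinsics, pixels), "position" and "rotation" of the camera in the world. Camera axes: x right, y up, looking along -z (the intrinsics and any distortion apply to the point x, -y, -z); pixel columns grow to the right and rows downward; lengths in mm; the calibration is good to about 2 mm. A picture is of the moment at which its call begins: read the wrist's pose just before it. camera_model takes no time and is no camera call; for the wrist camera it gives the pose at the moment of the call.
A pose or a line that the arm cannot do raises bot.IKError and nothing moves.
- bot.sign_off(): hands the job in; it is judged then, once.
The state is a dict: "t": time; "qpos": joint angles; "joint_velocities": joint speeds; "effort": joint torques, N m; "tcp_pos": TCP position; "orientation": TCP orientation; "contact_force": force on the tool from outside, world axes, zero at the start; "wrist_torque": the same for the moment, N m; "opening": opening from 0.0 (shut) to 1.0 (fully open); "gripper_force": force on a finger pad.
Only numpy, scipy, OpenCV 4.12 (cv2) and the standard library are available. Lean on these libraries where they do the work, as an engineer would, in place of code of your own. Each camera call takes 0.05 s, during which the arm holds its last target. There are 200 camera calls.

TASK

The lidded crucible stands inside the small cold oven on a flat hearth plate that has no handle. Press down on the bare front part of the plate from above and drag the plate out towards the front by friction until it is fully out against its stop, pressing gently because the plate is brittle and without tipping the crucible. Then pick up the crucible and set it down gently, upright and wholly on the square white tile, leaving the plate fully out and the other things where they are.

Things in the scene. Friction and masses are not known exactly. Their poses are not given: they have to be found in the camera images.
- oven: Small grey bench oven, fixed. Origin on the worktop under the middle of its front face; its own +x points into the oven, -x out of the front (roughly towards the robot), z up. The housing is 200 mm wide (y), 150 mm deep (x = 0 to 150 mm) and 174 mm high; the open chamber is 144 mm wide, its ceiling 134 mm above the worktop. In front of the face a dark loading shelf, 164 mm wide, reaches to x = -221 mm, with side cheeks and a front lip up to 46 mm above the worktop.
- hearth (a joint): How far the white hearth plate is drawn out: 0 fully in, 0.12 (m) fully out against its stop. The plate is 200 mm long (oven's x), 132 mm wide, 10 mm thick; fully in, its front edge is 105 mm in front of the oven's face. It slides straight out along the oven's -x, takes about 5 N to slide and stays put; pressing with 12 to 20 N drags it. It does not give when pressed; over 35 N of finger force breaks it.
- press_here (a point): Point fixed to the oven: 80 mm in front of its face, mid-width, 66 mm above the worktop; a good place to press the plate. The runners' packing has settled, differently each time: plate and path slope up or down to the front by up to 0.05 rad (pivot 38 mm behind the face), so here the plate's top is up to 6 mm above or below this point, and rises or sinks up to 6 mm as it comes out.
- crucible_mid (a point): Centre of the loose white porcelain crucible with its lid, half-way up (24.5 mm above its foot). 45 mm across at the lid, 49 mm high, about 45 g, narrower towards the foot (the bowl can be gripped across any diameter). It stands on the hearth plate, at first 30 to 45 mm behind the oven's face under the roof; z up.
- tile_top (a point): Centre of the top of the fixed square white ceramic tile, 110 x 110 mm, its top 10 mm above the worktop; x and y along its edges, z up. It lies on the left or on the right of the oven's loading shelf.
- tape_roll: Roll of masking tape lying flat, about 85 to 108 mm across and 24 mm high, on the other side than the tile; origin under its centre. Leave alone.
- jar: Sample jar with screw lid, 56 mm across, 76 mm high, standing beside the loading shelf; origin under its centre. Leave alone.
- petri_dish: Glass petri dish, 69 mm across, 15 mm high, on the oven's roof; origin under its centre. Leave alone.
- stopwatch: Black stopwatch, 97 x 91 x 18 mm, lying near the front edge of the worktop; origin under its centre. Leave alone.
Not all that is in view belongs to the job. Leave any black look-alike of the part that bears tile_top alone.

How it is judged:
By the outcome, as a careful person would: the job done as asked, in the order asked, and still so for the second after the job is handed in, with the robot touching nothing.
It also fails if it takes over 67 s, if anything falls off the work surface, if the arm or the gripper's body presses on something with over 40 N, if the wrist force passes 120 N, or if a joint passes its speed limit or range.

## Working session

There is one attempt and no reset: what is moved stays moved. The work goes in short steps, each a Python script; the robot and the scene stay as the last script left them, time stands still between calls to the robot, and variables do not carry over. Pictures are saved under pics/ and viewed, at most 13 in all, crops included, and the job is handed in when it is done.

```bash
ls; mkdir -p pics; python3 - <<'E'
from bench import bot, solve_ik, imaging
import cv2
for n in ("scene","top"):
    cv2.imwrite(f"pics/{n}0.png",imaging.capture(n)); m=imaging.camera_model(n); print(n,m)
s=bot.get_state(); print(s["t"],s["tcp_pos"],s["orientation"],s["contact_force"])
E
```

```text
pics
scene {'K': array([[401.73219875,   0.        , 320.8164539 ],
       [  0.        , 401.73219875, 199.01638128],
       [  0.        ,   0.        ,   1.        ]]), 'position': array([ -231.14985288, -1096.71395604,   762.85523984]), 'rotation': array([ 1.08952963, -0.01362263, -0.71212183])}
top {'K': array([[492.50114763,   0.        , 312.66226969],
       [  0.        , 492.50114763, 202.60509665],
       [  0.        ,   0.        ,   1.        ]]), 'position': array([ 281.62102444, -187.5873466 , 1747.41223513]), 'rotation': array([ 0.18151573, -0.01597703, -1.56068733])}
0.1 [ 174.89368539 -520.92842829  230.58795717] [-3.14008866e+00 -1.88612239e-04  3.23766294e-01] [ 0.75921394  0.26210691 -0.58982546]
```

View pics/scene0.png

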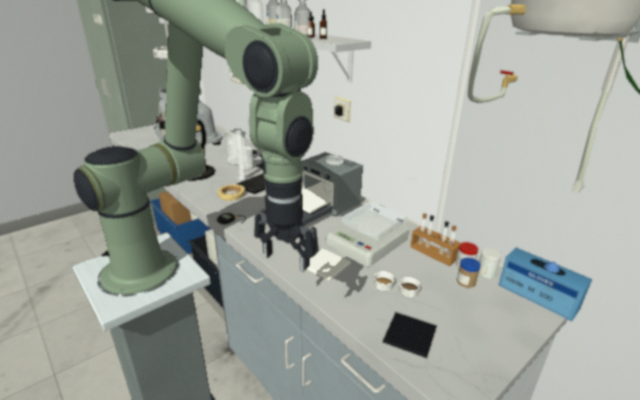

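View pics/top0.png

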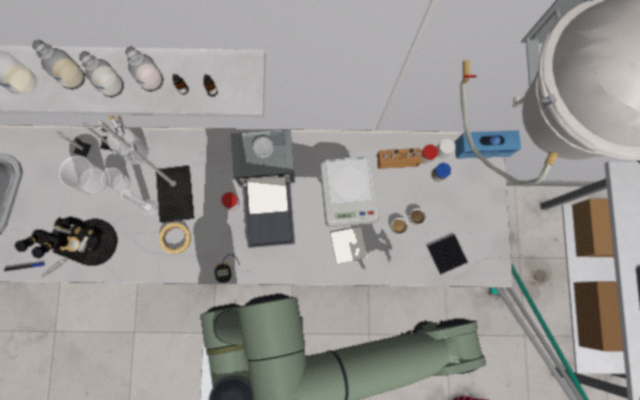

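Scene: oven with the white plate is at top pixel (267,197). The white tile is at (346,245), on the robot's right. Tile look-alikes are a black square at (447,253), a black mat at (175,193) and the white balance pan at (350,185). I choose the white square at (346,245) and check it in a close crop.

```bash
cat > h.py <<'E'
from bench import bot, solve_ik, imaging
import cv2, numpy as np
from scipy.spatial.transform import Rotation as Ro
def cam(n):
    m=imaging.camera_model(n); 
    return m["K"],np.array(m["position"]),Ro.from_euler("xyz",m["rotation"]).as_matrix(),m.get("dist")
def unproj(c,px,z):
    K,p,R,_=c; d=np.linalg.inv(K)@[px[0],px[1],1]; d=R@(d*[1,-1,-1]); return p+d*(z-p[2])/d[2]
def proj(c,X):
    K,p,R,_=c; v=(R.T@(np.array(X,float)-p))*[1,-1,-1]; v=K@v; return v[:2]/v[2]
E
python3 - <<'E'
from h import *
i=cv2.imread("pics/top0.png"); c=i[120:290,200:400]; cv2.imwrite("pics/topc.png",cv2.resize(c,None,fx=3.5,fy=3.5,interpolation=cv2.INTER_CUBIC))
c=cam("top")
for n,p,z in [("tile",(346,245),10),("roofFL",(233,179),174),("roofFR",(293,177),174),("shelfFL",(246,246),46),("shelfFR",(293,244),46),("black",(447,253),10)]: print(n,unproj(c,p,z))
E
```

```text
tile [ 449.97274369 -331.52285194   10.        ]
roofFL [645.7209851   51.38857705 174.        ]
roofFR [ 655.15671393 -144.49517351  174.        ]
shelfFL [439.01109963  16.80384985  46.        ]
shelfFR [ 447.80933946 -145.10568812   46.        ]
black [ 425.81707858 -689.04507578   10.        ]
```

View pics/topc.png

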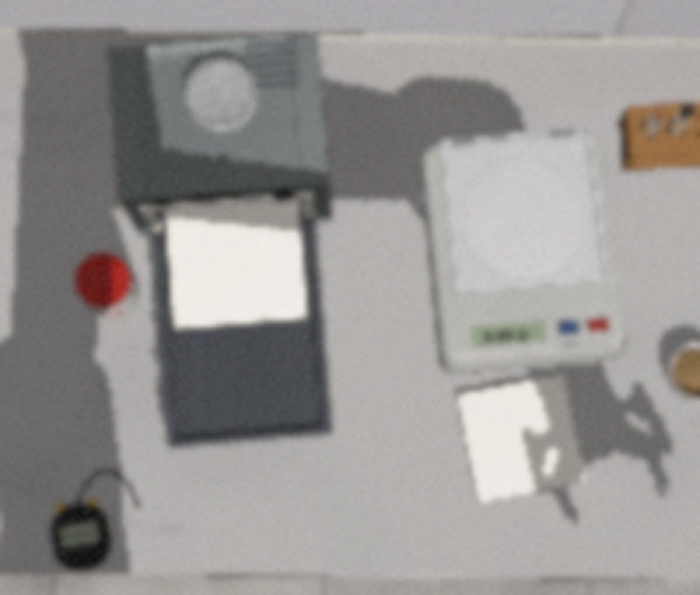

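The crop confirms the tile: a white square with corners at crop (457,388), (567,375), (585,485) and (478,503), partly in the gripper's shadow. The plate's front corners are (173,330) and (308,318), and the shelf-lip corners are (170,443) and (330,430).

```bash
python3 - <<'E'
from h import *
c=cam("top")
U=lambda x,y,z: unproj(c,(200+(x+.5)/3.5-.5,120+(y+.5)/3.5-.5),z)[:2]
t=np.array([U(*p,10) for p in [(457,388),(567,375),(585,485),(478,503)]]); print("tile",t.round(),t.mean(0))
for i in range(4):
    d=t[(i+1)%4]-t[i]; print(np.linalg.norm(d),np.degrees(np.arctan2(d[1],d[0])))
for n,a,b,z in [("lip",(170,443),(330,430),46),("plate",(173,330),(308,318),66),("roof",(118,203),(330,190),174),("roofback",(108,45),(315,37),174)]:
    A,B=U(*a,z),U(*b,z); d=A-B; print(n,A,B,np.linalg.norm(d),"mid",(A+B)/2,"yaw",np.arctan2(-d[0],d[1]))
# view pose
for pos in ([500,-50,300],[450,-50,260],[400,-50,300]):
  for y in (-.05,np.pi/2-.05,-np.pi/2): print(pos,y,solve_ik(pos,[np.pi,0,y]))
print(cam("wrist"),bot.get_state()["tcp_pos"])
E
```

```text
tile [[ 501. -275.]
 [ 516. -387.]
 [ 404. -405.]
 [ 385. -297.]] [ 451.43714655 -341.14912054]
112.88850986415315 -82.53555534363814
112.61304166530394 -171.18501280484733
109.38426204937275 100.1046166735844
117.7876103943712 10.518042996913712
lip [438.36029248   9.15641432] [ 453.04147348 -148.22602652] 158.06571343183748 mid [445.70088298 -69.5348061 ] yaw 0.09301430084530542
plate [547.94151209   7.64602534] [ 561.62825041 -125.08003854] 133.42988734962506 mid [554.78488125 -58.7170066 ] yaw 0.10275699602307488
roof [650.28760035  50.40223232] [ 665.54364667 -147.36134911] 198.35115600650963 mid [657.91562351 -48.4795584 ] yaw 0.07699036802605082
roofback [804.19118112  65.90736102] [ 815.18861271 -130.52923738] 196.74420116768476 mid [809.68989692 -32.31093818] yaw 0.055926255892618196
[500, -50, 300] -0.05 [-0.24666696  0.19953075 -0.18585458  1.185411    0.          2.9449257 ]
[500, -50, 300] 1.5207963267948965 [-0.24666696  0.19953075 -0.18585458  1.185411    0.          1.37412937]
[500, -50, 300] -1.5707963267948966 [-0.24666696  0.19953075 -0.18585458  1.185411    0.   
[... 354 characters left out ...]
5 [-0.30796403  0.00675851 -0.40447671  1.1595611   0.          2.88362862]
[400, -50, 300] 1.5207963267948965 [-0.30796403  0.00675851 -0.40447671  1.1595611   0.          1.31283229]
[400, -50, 300] -1.5707963267948966 [-0.30796403  0.00675851 -0.40447671  1.1595611   0.         -1.87876036]
(array([[300.4142759 ,   0.        , 317.65821951],
       [  0.        , 300.4142759 , 197.68832898],
       [  0.        ,   0.        ,   1.        ]]), array([ 251.72997119, -494.87005873,  373.88923808]), array([[ 0.31811704,  0.90009396,  0.29771196],
       [-0.9480499 ,  0.30259212,  0.09818041],
       [-0.00171369, -0.31347865,  0.9495937 ]]), None) [ 174.89368539 -520.92842829  230.58795717]
```

```bash
python3 - <<'E'
from h import *
bot.move_ptp([490,-65,200],[np.pi,0,-np.pi+0.087]); bot.grip(0.0)
s=bot.get_state(); c=cam("wrist"); i=imaging.capture("wrist"); cv2.imwrite("pics/w1.png",i)
np.savez("w1.npz",K=c[0],p=c[1],R=c[2]); print(s["t"],s["tcp_pos"],s["orientation"],s["contact_force"],s["qpos"],c[1])
E
```

```text
2.8667 [489.99213613 -64.94719342 200.0037441 ] [ 3.14158113e+00 -2.19224190e-05 -3.05449940e+00] [ 0.09883829 -0.61016511 -0.13983756] [-2.81241020e-01  2.48760079e-01 -3.84540680e-01  9.37520169e-01
  2.85796901e-06 -3.68334279e-01] [409.82254171 -71.42688874 343.29348948]
```

View pics/w1.png

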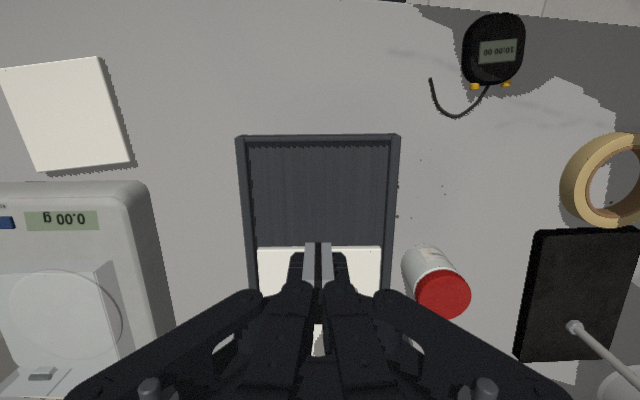

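The wrist view (image bottom = +x) shows the lip corners at (236,136) and (400,134), and the plate's front edge from (258,247) to (381,247). The tile corners are (0,72), (100,57), (132,162) and (38,172); the jar is at (440,290).

```bash
python3 - <<'E'
from h import *
d=np.load("w1.npz"); c=(d["K"],d["p"],d["R"],None)
U=lambda p,z: unproj(c,p,z)[:2]
A,B=U((400,134),46),U((236,136),46); v=A-B; print("lip",A,B,np.linalg.norm(v),(A+B)/2,np.arctan2(-v[0],v[1]))
for z in (60,66,72):
  A,B=U((381,247),z),U((258,247),z); v=A-B; print("plate",(A+B)/2,np.linalg.norm(v),np.arctan2(-v[0],v[1]))
t=np.array([U(p,10) for p in [(0,72),(100,57),(132,162),(38,172)]]); print(t.round(),(t[0]+t[2])/2,(t[1]+t[3])/2)
for i in range(3):
    e=t[i+1]-t[i]; print(np.linalg.norm(e),np.degrees(np.arctan2(e[1],e[0])))
print("jar top",U((442,296),76))
E
```

```text
lip [435.94340595  11.46340433] [ 451.74857969 -147.68560038] 159.93188930814722 [443.84599282 -68.11109802] 0.09898597323594187
plate [557.61295287 -56.50326509] 129.23621996989908 0.08684654316238638
plate [554.4828334  -56.81933921] 126.49906804576851 0.08684654316238645
plate [551.35271393 -57.13541334] 123.76191612163794 0.08684654316238562
[[ 413. -398.]
 [ 390. -294.]
 [ 496. -273.]
 [ 517. -381.]] [ 454.38229576 -335.80773243] [ 453.26307167 -337.53026544]
106.72196724097611 102.54473387747034
108.26274679792493 11.04299453850981
109.63783928142186 -78.98835750739885
jar top [595.28112115  76.09193233]
```

```bash
python3 - <<'E'
from h import *
bot.movel([581,-55.3,100]); bot.dwell(.2)
f0=np.array(bot.get_state()["contact_force"]); np.save("f0.npy",f0)
r=bot.movel([581,-55.3,52],max_speed=12,threshold=6); bot.dwell(.2)
s=bot.get_state(); print(r,s["t"],s["tcp_pos"],f0,s["contact_force"]-f0,s["opening"])
z=s["tcp_pos"][2]
for k in range(6):
    f=(bot.get_state()["contact_force"]-f0)[2]
    if f>13: break
    z-=.3; bot.movel([581,-55.3,z],max_speed=15); bot.dwell(.1)
    s=bot.get_state(); print(round(z,2),s["tcp_pos"],(s["contact_force"]-f0).round(1))
E
```

```text
True 7.1833 [581.0127079  -55.31910722  61.38837914] [ 0.27267909  0.53436704 -0.11354094] [-0.59332345 -0.58664309  5.28526821] 0.002992805514263044
61.09 [581.36236471 -55.38596298  61.43834039] [ 0.3 -0.9  4.5]
60.79 [581.35152536 -55.39345246  61.37126234] [-0.7  0.   6.2]
60.49 [581.34842456 -55.4063606   61.30574024] [-2.6 -0.3  8.6]
60.19 [581.37119819 -55.36613081  61.26453054] [-2.7 -1.2 10.9]
59.89 [581.39473343 -55.39476034  61.22604541] [-3.6 -0.6 12.2]
59.59 [581.40675569 -55.40828219  61.16119001] [-4.8 -0.8 16.1]
```

```bash
python3 - <<'E'
from h import *
f0=np.load("f0.npy"); z=59.65; g=0.039; u=-np.array([np.cos(.092),np.sin(.092)]); p0=np.array([581,-55.3])
for d in range(6,127,6):
    z-=6*g; p=p0+u*d
    bot.movel([*p,z],max_speed=30); 
    s=bot.get_state(); f=s["contact_force"]-f0
    print(d,round(s["t"],1),round(z,2),s["tcp_pos"].round(1),f.round(1))
    if f[2]>26 or f[2]<4: print("bad");break
    z-=np.clip((16-f[2])/7*.6,-.6,.6)
E
```

```text
6 9.6 59.42 [577.8 -56.   61.1] [1.3 1.1 8.9]
12 10.0 58.58 [572.7 -56.5  60.9] [ 2.7  0.8 11. ]
18 10.3 57.92 [567.1 -57.1  60.6] [ 2.3  1.3 13.7]
24 10.7 57.49 [561.3 -57.7  60.3] [ 2.2  1.8 15.5]
30 11.0 57.21 [555.4 -58.3  60.1] [ 2.1  1.5 16.4]
36 11.4 57.01 [549.4 -58.9  59.9] [ 1.3  1.1 14.9]
42 11.7 56.68 [543.6 -59.4  59.6] [ 2.9  0.9 16.5]
48 12.1 56.49 [537.5 -60.   59.4] [ 3.5  1.3 15.5]
54 12.4 56.21 [531.6 -60.6  59.1] [ 2.8  1.4 16.7]
60 12.8 56.04 [525.6 -61.2  58.9] [ 1.4  0.8 16.2]
66 13.1 55.82 [519.7 -61.8  58.6] [ 1.   1.6 16.8]
72 13.5 55.66 [513.6 -62.4  58.4] [ 2.4  1.5 17.2]
78 13.8 55.53 [507.6 -63.   58.2] [ 1.6  1.1 15.8]
84 14.2 55.28 [501.7 -63.6  57.9] [ 1.6  1.3 17.2]
90 14.5 55.15 [495.6 -64.1  57.7] [ 1.2 -0.2 15.3]
96 14.9 54.86 [489.8 -64.7  57.5] [ 1.6  0.3 17.4]
102 15.2 54.74 [483.7 -65.3  57.3] [ 1.3  0.4 16.5]
108 15.6 54.56 [477.7 -65.9  57. ] [ 2.3  1.3 16.4]
114 15.9 54.36 [471.7 -66.5  56.8] [ 1.8  0.2 16. ]
120 16.3 54.12 [465.8 -67.1  56.5] [ 2.6  1.5 17.5]
126 16.6 54.02 [460.1 -67.6  56.4] [ 3.1  0.3 15.4]
```

```bash
python3 - <<'E'
from h import *
s=bot.get_state(); x,y,_=s["tcp_pos"]
bot.movel([x,y,110],max_speed=100); bot.grip(1.0)
bot.movel([400,-73,230],max_speed=200)
c=cam("wrist"); a=imaging.capture("wrist"); np.savez("w2.npz",K=c[0],p=c[1],R=c[2])
b=imaging.capture("top")[120:290,200:400]
cv2.imwrite("pics/w2.png",a); cv2.imwrite("pics/t2.png",cv2.resize(b,None,fx=3.5,fy=3.5,interpolation=cv2.INTER_CUBIC))
print(bot.get_state()["t"],bot.get_state()["tcp_pos"])
E
```

```text
19.05 [399.6674464  -72.74436914 228.87830542]
```

View pics/w2.png

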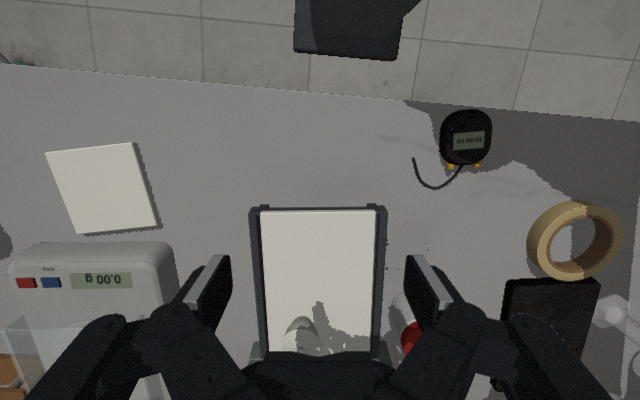

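View pics/t2.png

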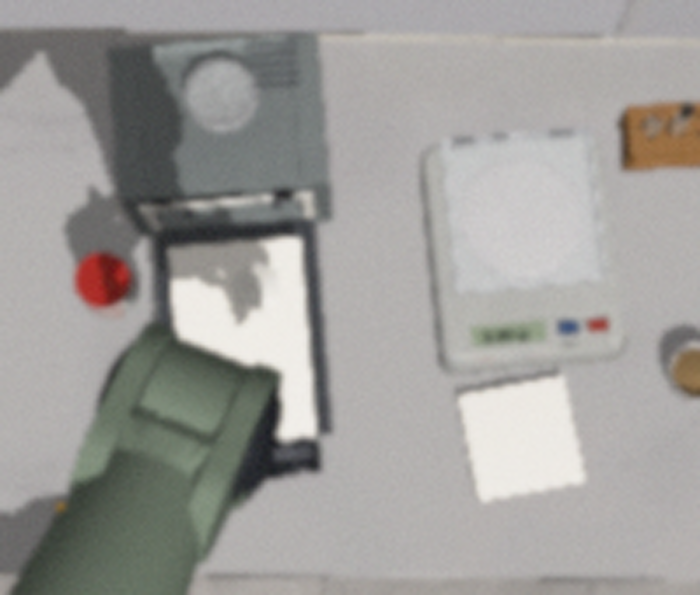

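The wrist view shows the plate out over the lip, with front corners at (260,210) and (377,209), and the crucible upright near (300,335). The top crop shows the plate's rear edge from (168,243) to (300,235), so the plate has left the chamber.

```bash
python3 - <<'E'
from h import *
d=np.load("w2.npz"); c=(d["K"],d["p"],d["R"],None)
def show(n,P):
    e=np.array([np.cos(.092),np.sin(.092)]); q=P-np.array([661,-48]); print(n,P.round(1),"oven",(q@e).round(1),(q@[-e[1],e[0]]).round(1))
U=lambda p,z: unproj(c,p,z)[:2]
A,B=U((377,209),55.7),U((260,210),55.7); print(np.linalg.norm(A-B)); show("front",(A+B)/2)
A,B=U((386,206),46),U((250,207),46); print(np.linalg.norm(A-B)); show("lip",(A+B)/2)
ct=cam("top"); T=lambda x,y,z: unproj(ct,(200+(x+.5)/3.5-.5,120+(y+.5)/3.5-.5),z)[:2]
show("rear",(T(168,243,63.5)+T(300,235,63.5))/2); show("frontR",T(313,440,55.7))
for p in [(300,320),(300,345)]: show("cruc z110",U(p,110)); 
i=cv2.imread("pics/w2.png")[195:395,220:420]; cv2.imwrite("pics/w2c.png",cv2.resize(i,None,fx=3,fy=3,interpolation=cv2.INTER_CUBIC))
E
```

```text
131.78245132543063
front [438.1 -67.9] oven -223.8 0.6
157.34149240841904
lip [438.  -68.5] oven -223.9 0.1
rear [641.  -49.8] oven -20.1 0.1
frontR [ 442.  -131.9] oven -225.7 -63.5
cruc z110 [544.5 -78.5] oven -118.8 -19.7
cruc z110 [577.9 -76.2] oven -85.4 -20.5
```

View pics/w2c.png

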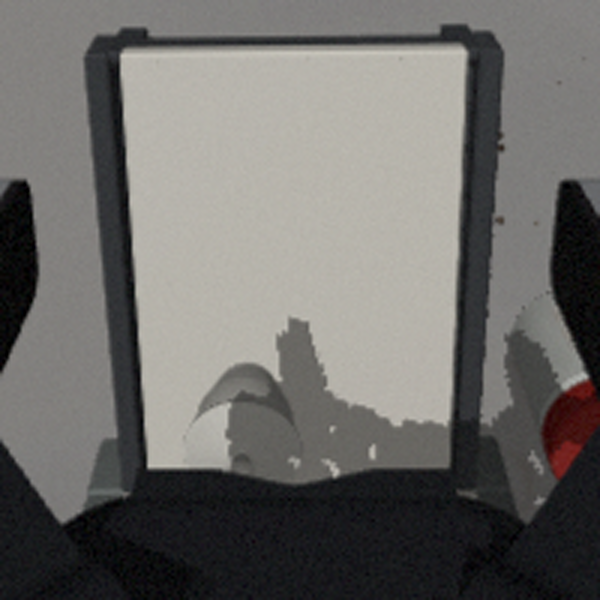

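The crucible stands upright, with its foot front at about crop (247,362) and its lid spanning x 183–302. The plate edge measures about 4 mm short of full travel, and the force never rose as it would at a stop. I'll press again farther forward and drag until it stops.

```bash
python3 - <<'E'
from h import *
e=np.array([np.cos(.092),np.sin(.092)]); O=np.array([661,-48]); n=np.array([-e[1],e[0]])
bot.grip(0.0); p=O-170*e
bot.movel([*p,75],max_speed=200); bot.dwell(.15); f0=np.array(bot.get_state()["contact_force"])
bot.movel([*p,50],max_speed=12,threshold=6); z=bot.get_state()["tcp_pos"][2]; z0=z
for k in range(10):
    f=(bot.get_state()["contact_force"]-f0)
    if f[2]>15: break
    z-=.4; bot.movel([*p,z],max_speed=20)
print(z0,z,f.round(1))
for d in range(3,31,3):
    z-=3*.039; q=p-e*d; bot.movel([*q,z],max_speed=20)
    s=bot.get_state(); f=s["contact_force"]-f0; print(d,round(s["t"],1),round(z,2),s["tcp_pos"].round(1),f.round(1))
    if f[2]>26 or f[2]<4 or f[0]>9: print("end");break
    z-=np.clip((17-f[2])/7*.6,-.6,.6)
x,y,_=s["tcp_pos"]
bot.movel([x,y,100],max_speed=100); bot.grip(1.0)
p=O-160*e-20*n; bot.movel([*p,230],max_speed=200); bot.dwell(.2)
c=cam("wrist"); a=imaging.capture("wrist"); np.savez("w3.npz",K=c[0],p=c[1],R=c[2]); cv2.imwrite("pics/w3.png",a)
cv2.imwrite("pics/t3.png",imaging.capture("top"))
print(bot.get_state()["t"],bot.get_state()["tcp_pos"])
E
```

```text
57.90712274535346 55.90712274535347 [-5.4  0.2 18.9]
3 23.9 55.79 [491.7 -63.8  57.7] [ 0.9  2.  11.7]
6 24.2 55.22 [491.1 -64.1  57.7] [ 5.5  4.2 10.5]
9 24.5 54.54 [489.7 -64.6  57.6] [ 7.2  2.4 11.6]
12 24.8 53.96 [487.8 -65.2  57.5] [ 8.3  2.3 13.3]
15 25.1 53.53 [485.3 -65.8  57.4] [ 8.9  2.8 13.2]
18 25.4 53.09 [483.2 -66.3  57.2] [ 9.8  2.2 15.6]
end
27.95 [502.97397127 -82.36496277 229.15751196]
```

View pics/w3.png

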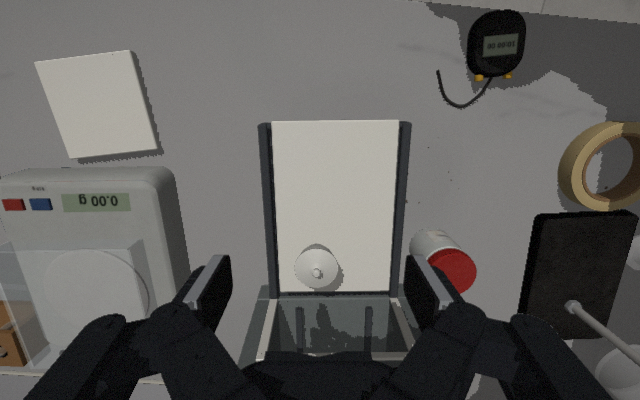

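The plate now covers the lip and the drag force rose to 10 N, so it is at its stop. The crucible's lid is centred at (316,267) with its knob at (317,273). The tile corners are (36,63), (133,51), (158,150) and (69,159).

```bash
python3 - <<'E'
from h import *
d=np.load("w3.npz"); c=(d["K"],d["p"],d["R"],None)
e=np.array([np.cos(.092),np.sin(.092)]); n=np.array([-e[1],e[0]])
U=lambda p,z: unproj(c,p,z)[:2]
def show(m,P): q=P-np.array([661,-48]); print(m,P.round(1),"oven",(q@e).round(1),(q@n).round(1))
show("lid",U((316,267),61+40)); show("knob",U((317.5,273),61+48))
show("front",(U((272,121),55.7)+U((398,121),55.7))/2); show("rear",(U((278,294),63.5)+U((391,291),63.5))/2)
t=np.array([U(p,10) for p in [(36,63),(133,51),(158,150),(69,159)]]); print(t.round(),t.mean(0))
for i in range(3):
    v=t[i+1]-t[i]; print(np.linalg.norm(v),np.degrees(np.arctan2(v[1],v[0])))
E
```

```text
lid [586.  -75.8] oven -77.3 -20.8
knob [587.9 -74.1] oven -75.2 -19.3
front [442.1 -68.7] oven -219.9 -0.5
rear [641.4 -48.9] oven -19.6 0.9
[[ 412. -402.]
 [ 390. -294.]
 [ 497. -275.]
 [ 518. -383.]] [ 454.10138055 -338.28976768]
110.00007641164966 101.28570036902981
108.65550638715138 10.003345024793031
110.38634114147989 -79.34412015037293
```

```bash
python3 - <<'E'
from h import *
bot.movel([587,-75,150],rot=[np.pi,0,-np.pi+.092],max_speed=150)
print(bot.movel([587,-75,65],max_speed=60,threshold=6)); 
bot.grip(0.0,25); s=bot.get_state(); print(s["t"],s["tcp_pos"],s["opening"],s["gripper_force"],s["contact_force"])
bot.movel([587,-75,85],max_speed=30); bot.movel([587,-75,170],max_speed=100)
bot.movel([447,-100,170],max_speed=150)
s=bot.get_state(); print(s["t"],s["opening"],s["gripper_force"],s["contact_force"])
cv2.imwrite("pics/w4.png",imaging.capture("wrist")); cv2.imwrite("pics/t4.png",imaging.capture("top"))
E
```

```text
False
30.925 [587.29845032 -75.03768731  65.42118888] 0.48896296707081494 25.01661312953047 [-0.48294638  0.30555338  3.1025423 ]
33.8417 0.49283711094539656 25.40570893082986 [-0.001057    0.17750378 -0.80730122]
```

View pics/w4.png

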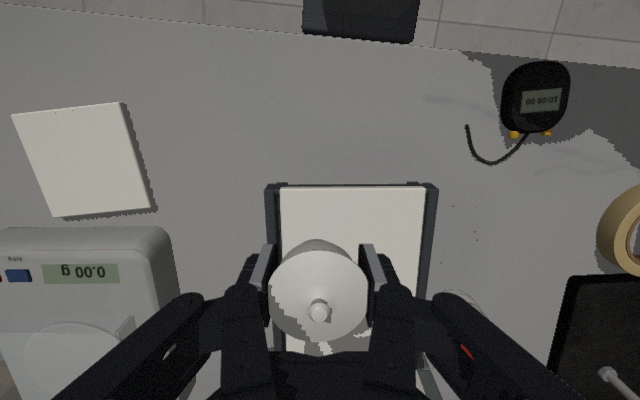

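The crucible is held upright between the pads, with the lid at (318,292).

```bash
python3 - <<'E'
from h import *
bot.movel([447,-338,120],max_speed=150); bot.movel([447,-338,30],max_speed=60); bot.dwell(.2)
f0=np.array(bot.get_state()["contact_force"])
r=bot.movel([447,-338,10],max_speed=8,threshold=2.0); s=bot.get_state(); print(r,s["t"],s["tcp_pos"],s["contact_force"]-f0)
bot.dwell(.2); bot.grip(0.7); bot.dwell(.1); bot.grip(1.0)
bot.movel([447,-338,100],max_speed=80); bot.movel([340,-350,230],max_speed=200); bot.dwell(.2)
c=cam("wrist"); a=imaging.capture("wrist"); b=imaging.capture("top"); cv2.imwrite("pics/t5.png",b)
np.savez("w5.npz",K=c[0],p=c[1],R=c[2]); cv2.imwrite("pics/w5.png",a)
k=cv2.resize(b[165:275,225:385],None,fx=5,fy=5,interpolation=cv2.INTER_CUBIC)[:,:800]
cv2.imwrite("pics/f5.png",k); print(bot.get_state()["t"])
E
```

```text
True 39.3417 [ 447.22752621 -337.98511847   13.9907499 ] [0.4501995  0.00958907 5.47261938]
42.8667
```

View pics/f5.png

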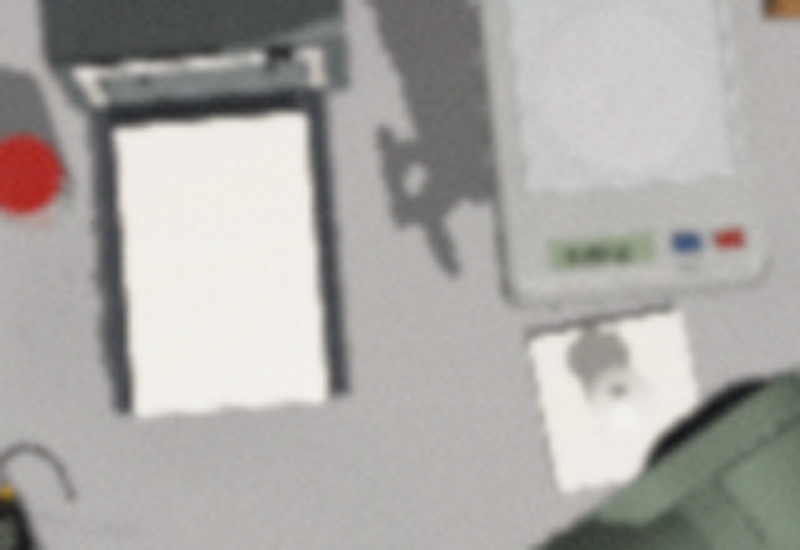

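View pics/w5.png

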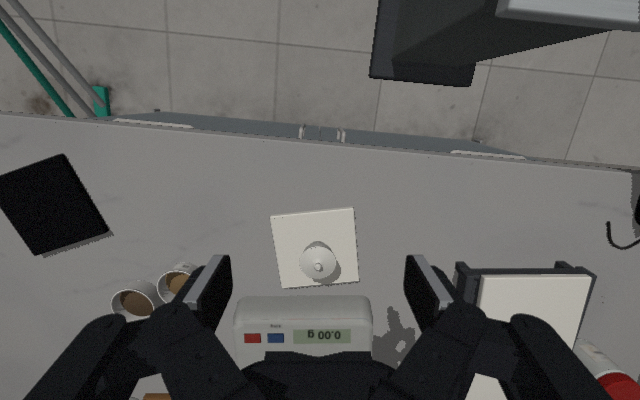

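The crucible stands upright on the tile in both views. The plate's front edge runs from (135,415) to (328,402), overhanging the lip. I'll check the travel with the same camera.

```bash
python3 - <<'E'
from h import *
c=cam("top"); a=cv2.imread("pics/top0.png"); b=cv2.imread("pics/t5.png"); t3=cv2.imread("pics/t3.png")
e=np.array([np.cos(.092),np.sin(.092)]); n=np.array([-e[1],e[0]]); O=np.array([661,-48])
def edge(img,lo,hi,zf,y):   # strongest bright edge along oven x at lateral y
    X=np.arange(lo,hi,1.); P=[proj(c,[*(O+x*e+y*n),zf(x)]) for x in X]
    g=cv2.cvtColor(img,cv2.COLOR_BGR2GRAY).astype(np.float32); m=np.array(P,np.float32)
    v=cv2.GaussianBlur(cv2.remap(g,m[:,:1],m[:,1:],cv2.INTER_LINEAR),(1,5),0)[:,0]
    d=np.abs(np.gradient(v)); k=d.argmax(); w=slice(max(k-4,0),k+5); return (X[w]*d[w]).sum()/d[w].sum()
zf=lambda x:66-.039*(38-x)
for y in (-45,-20,0,20,45): print(y,round(edge(a,-130,-85,zf,y),1),round(edge(b,-245,-205,zf,y),1),"rear",round(edge(b,-40,-5,zf,y),1))
E
```

```text
-45 -105.8 -222.3 rear -20.9
-20 -105.1 -224.2 rear -21.9
0 -105.8 -222.1 rear -21.6
20 -105.8 -225.4 rear -22.7
45 -105.8 -223.9 rear -22.0
```

```bash
python3 -c "
from bench import bot
print(bot.sign_off())"
```

```text
the job is handed in; nothing more can be done
None
```

The job is handed in: the hearth plate is out against its stop (resistance rose from about 2 N to 10 N at the end; travel measured about 118 of 120 mm, roughly ±2 mm), and the crucible stands upright, wholly on the white tile, after about 43 s.

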